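Open and start the wax warmer

TASK

Use the lid lifter to take the hot lid off the wax warmer by its loop, without touching the lid with the gripper and keeping it level, set it gently in the middle of the round blue trivet, and lay the lifter back down on its grey mat. Then twist the warmer's black start knob clockwise all the way to its stop and let go of it there, so that it springs back by itself. Do not disturb the shop goods around.

Things in the scene. Friction and masses are not known exactly. Their poses are not given: they have to be found in the camera images.
- warmer: white wax warmer, fixed: a flat box 130 mm deep (x) and 250 wide (y), its top at 45 mm; origin at the centre of its underside. A copper pot, 124 mm across, stands on it centred at its own (x 0, y +60 mm), rim at 85 mm, with the lid on it; the start knob stands at its own (0, -75 mm).
- lid: the lid, a loose copper disc 134 mm across, 0.14 to 0.24 kg; origin at the centre of its underside, z up. A 7 mm deep round step under it, 102 mm across, sits with play inside the pot's rim. Its upper face is 13 mm above the origin; on the trivet it rests on the step.
- lid_loop (a point): centre of the straight bar of the lid's loop handle, 69 mm above the lid's underside; 52 mm are free between bar and lid. The loop is of 8 mm round steel: the bar runs along this point's y, 54 mm straight with slanted corners, on two upright legs 68 mm apart (centres). z is the lid's axis (up), x goes through the loop. With the lid on the trivet this point is at height 79 mm.
- lifter_handle (a point): centre of the lifter's handle, a dark wooden bar 110 mm long (x), 24 wide (y), 34 high (z); the whole lifter weighs 0.2 kg. Two parallel steel prongs leave its front (+x) end. Lying on the mat this point is at height 20 mm; z up, x along the prongs.
- lifter_seat (a point): point 95 mm ahead (+x) of the handle's centre, midway between the prongs' level seats, at the height of their upper side (0.5 mm above the handle's centre). Prongs: 7 mm thick, at y = +14 and -14 mm; level 10 mm either way from this point for the loop's bar to rest on, then upturned to tips ending 34 mm ahead of it and 14 mm above it. Nothing reaches lower than the handle's underside, 17.5 mm below.
- mat: thin grey mat, fixed, 210 (x) x 100 (y) x 3 mm, the lifter's place; origin at the centre of its underside. The lifter starts on it with its handle a few cm nearer the mat's -x end.
- trivet: round blue trivet, fixed, 160 mm across, 10 mm thick; origin at the centre of its underside
- knob_grip (a point): point on the start knob's vertical axis, 75 mm above the table, where it is gripped: the knob is an upright black bar 54 mm long (its own x) by 16 mm thick (y) that stands from 51 to 89 mm above the table, on a round foot 54 mm across. x of this point turns with the knob.
- start_knob (a joint): angle of the start knob: 0 at rest, grows as it is turned clockwise seen from above, stop at 1.1 rad. A spring drives it back: 0.05 N m at rest, about 0.22 N m at the stop; it is damped, so that after release it takes one to two seconds to return to 0.
- jar_left: tall glass jar of green candles, fixed, 194 mm across, 269 high; origin at the centre of its underside
- jar_right: tall glass jar of coral candles, fixed, 194 mm across, 269 high; origin at the centre of its underside
- candlestick: brass candlestick, 127 mm across and 135 high, a 42 mm candle stands in it up to about 335 mm; origin at the centre of its underside
- tumbler: ribbed green glass tumbler, 70 mm across, 97 high; origin at the centre of its underside
- bell: brass counter bell, 71 mm across, 62 high; origin at the centre of its underside
- matchbox: red match box lying flat, 62 (x) x 110 (y) x 22 mm; origin at the centre of its underside
- tape: roll of tape lying flat, 104 mm across, 25 high; origin at the centre of its underside
- cup: open brass tea-light cup, 63 mm across, 46 high; origin at the centre of its underside

How it is judged:
By the outcome, as a careful person would: the job done as asked, in the order asked, and still so for the second after the job is handed in, with the robot touching nothing.
It also fails if it takes over 72 s, if anything falls off the work surface, if the arm or the gripper's body presses on something with over 40 N, if the wrist force passes 120 N, or if a joint passes its speed limit or range.

ROBOT

A 6-joint arm with a two-finger parallel gripper is mounted at the origin on a cart in front of the work surface, level with it; the furniture and walls round the work are solid. World frame = base frame: x ahead of the robot, y to its left, z up, the work surface at z = 0. Lengths are in m, angles in rad, forces in N, time in s.
With the tool pointing down it reaches from about 0.3 to 0.825 m from the base axis. Payload 5.4 kg.
Tool frame: the origin (TCP) lies where the fingers leave the gripper's body, on its centre line; the fingertips stand 88 mm ahead of it and the grasp point (between the pads) lies robot.hold_point_z ahead of it (robot.hold_point_z is the distance from the TCP to the grasp point, in m); z points along the fingers, y is the line along which they close (so a half turn about z gives the same grasp; the last joint's range is limited). The gripper opens to 92 mm and grips with 3 to 60 N. Pads are 20 mm wide; open, the fingers measure 128 mm over their backs; the gripper's body (75 mm by 189 mm) begins 69 mm behind the grasp point.
Start: joints at [-1.486, 0.158, 1.597, -0, 1.386, -0.21], TCP at [0.167, -0.55, 0.303] pointing down, gripper open.
Joint ranges: [-2.91, 2.91], [-0.94, 2.29], [0.18, 2.7], [-1.29, 4.43], [0.17, 2.64], [-3, 3]. Speed limits (rad/s): [2.57, 2.57, 3.14, 3.14, 3.14, 3.14].

INTERFACE

Orientations are given as [roll, pitch, yaw] about the fixed x, y, z axes, in that order (R = Rz(yaw) Ry(pitch) Rx(roll)).
In Python, from rig import robot, grab_frame gives the robot as it stands.
- The arm moves only by the shell command python3 -m jog 'ROWS' [OPENING] [FORCE]. ROWS is JSON, a list that holds one entry, the list of rows, each a list of 6 numbers: the shift along the tool's x, y, z scaled (see below), then the turn, a rotation vector about the tool's x, y, z scaled (see below). A call has 1 to 12 rows; each row is the pose to reach, as a shift and turn from the pose commanded when the call began, along the tool's axes at that moment; what a row does not reach only later rows make up. The controller multiplies each number of a shift by 500 mm and each number of a turn by 120 degrees. A row lasts 1/10 s, in which the tool goes at most 50 mm and 8.59 degrees, less where a joint would pass 70% of its speed; a pose out of reach is approached as far as the arm can. A call with a number of a shift or a turn outside -1 to 1 is refused whole. A call with a gripper value outside its range is refused whole. OPENING is the opening, from -1 (shut) to 1 (fully open), so that 0 is half open, set as the call begins (- or left out, the last holds). The fingers move at their own pace and stop on an object; FORCE is the grip in N (left out, the last holds). Time passes only in rows, so rows that repeat a pose let the fingers close. It gives the time, the measured TCP pose, the force, the opening and the grip force at its end, in the units of the state.
- robot.observe(): the state, without advancing time (a new reading comes with each control period).
- grab_frame(name): name is "side" or "top" or "wrist"; returns a dict with "frame" (400x640x3 uint8, red, green, blue), "K" (3x3 intrinsics, pixels), "k1" (the pictures are not rectified: a ray, as slopes to the right and down, at radius r is drawn at 1 + k1 r^2 times it, then the intrinsics apply), "R" (3x3) and "t" (3): a world point X has camera coordinates R X + t. Camera axes: x right, y down, z forward; pixel columns grow to the right and rows downward; lengths in m; the calibration is good to about 2 mm. A picture is of the moment at which its call begins. There is no depth.
- robot.job_done(): hands the job in; it is judged then, once.
The state is a dict: "clock": time; "q": joint angles; "dq": joint speeds; "joint_efforts": joint torques, N m; "tcp_pos": TCP position; "ee_rot": TCP orientation; "contact_force": force on the tool from outside, world axes, zero at the start; "ft_torque": the same for the moment, N m; "width": opening from 0.0 (shut) to 1.0 (fully open); "grip_force": force on a finger pad.
Only numpy, scipy, OpenCV 4.12 (cv2) and the standard library are available. Lean on these libraries where they do the work, as an engineer would, in place of code of your own. Each camera call takes 0.05 s, during which the arm holds its last target. There are 200 camera calls.

## Working session

There is one attempt and no reset: what is moved stays moved. The work goes in short steps, Python scripts to look and compute and a shell command to move; the robot and the scene stay as the last step left them, time stands still between calls to the robot, and variables do not carry over. Pictures are saved under pics/ and viewed, at most 14 in all, crops included, and the job is handed in when it is done.

```bash
ls; mkdir -p pics
python3 - <<'E'
from rig import robot, grab_frame
import cv2,json
print(robot.hold_point_z, robot.observe())
for n in("side","top"):
    f=grab_frame(n); cv2.imwrite(f"pics/{n}0.png",f["frame"][:,:,::-1]); print(n,f["K"],f["k1"],f["R"],f["t"])
E
```

```text
pics
0.0694 {'clock': 0.0, 'q': array([-1.48611067e+00,  1.59062594e-01,  1.59821875e+00, -2.39726691e-06,
        1.38620485e+00, -2.10131801e-01]), 'dq': array([-0.00057877, -0.00022562, -0.00053854, -0.00171324,  0.00195827,
       -0.00253256]), 'joint_efforts': array([ 5.77827886e-04, -3.85565686e+01, -3.22109413e+01,  7.01337936e-02,
        3.77588463e-02, -1.48239496e-04]), 'tcp_pos': array([ 0.16699663, -0.54973116,  0.30171792]), 'ee_rot': array([-3.13974028e+00, -3.92665770e-04,  2.94817541e-01]), 'contact_force': array([0.29492559, 0.29771289, 1.02008658]), 'ft_torque': array([-0.03955374,  0.00683443,  0.04775378]), 'grip_force': 0.0, 'width': 1.0025820694974168}
side [[366.66803326   0.         316.8587249 ]
 [  0.         366.66803326 199.07581496]
 [  0.           0.           1.        ]] 0.004745764510174494 [[-0.9576546  -0.28791008 -0.00233402]
 [-0.13304729  0.44970562 -0.88321191]
 [ 0.25533523 -0.84550141 -0.46896832]] [0.53193974 0.16050802 1.0418759 ]
top [[508.24272159   0.         318.30370069]
 [  0.         508.24272159 204.51898054]
 [  0.           0.           1.        ]] -0.0621940054602285 [[ 0.00765428 -0.99996991 -0.00125918]
 [-0.99573406 -0.00750605 -0.09196379]
 [ 0.09195157  0.00195772 -0.99576156]] [0.00479856 0.56906124 1.67761951]
```

View pics/top0.png

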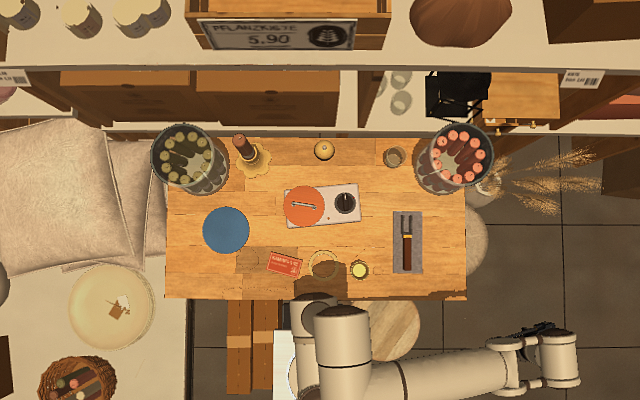

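View pics/side0.png

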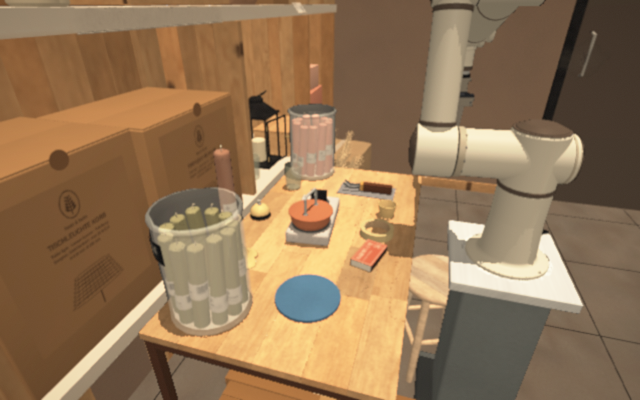

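The top view shows the trivet at about (226,230), the lid at (303,205), the knob at (345,203) and the lifter at (407,245) with its prongs up towards +x. Next I'll turn these into positions.

```bash
cat > h.py <<'E'
import numpy as np, cv2
from rig import robot, grab_frame
from scipy.spatial.transform import Rotation as Ro
def ray(f,uv):
    uv=np.array(uv,float).reshape(-1,2); K=f["K"]
    d=(uv-K[:2,2])/[K[0,0],K[1,1]]; s=d.copy()
    for _ in range(10): s=d/(1+f["k1"]*(s**2).sum(1,keepdims=True))
    return -f["R"].T@f["t"], np.c_[s,np.ones(len(s))]@f["R"]
def plane(f,uv,z):
    c,d=ray(f,uv); return c+d*((z-c[2])/d[:,2:])
def tri(fs,uvs):
    A=np.zeros((3,3));b=np.zeros(3)
    for f,uv in zip(fs,uvs):
        c,d=ray(f,uv); d=d[0]/np.linalg.norm(d[0]); P=np.eye(3)-np.outer(d,d); A+=P;b+=P@c
    return np.linalg.solve(A,b)
def proj(f,X):
    p=f["R"]@np.asarray(X,float)+f["t"]; s=p[:2]/p[2]; s=s*(1+f["k1"]*(s@s)); return s*[f["K"][0,0],f["K"][1,1]]+f["K"][:2,2]
def blobs(f,lo,hi,amin=30):
    m=cv2.inRange(cv2.cvtColor(f["frame"],cv2.COLOR_RGB2HSV),np.array(lo),np.array(hi))
    cs,_=cv2.findContours(m,cv2.RETR_EXTERNAL,cv2.CHAIN_APPROX_NONE)
    return [c for c in cs if cv2.contourArea(c)>amin]
def mv(grasp,yaw):
    "rows for: grasp point to 'grasp', tool down with closing/ tool yaw as ee_rot yaw"
    s=robot.observe(); R0=Ro.from_euler('xyz',s["ee_rot"]); R1=Ro.from_euler('xyz',[np.pi,0,yaw])
    g=np.array(grasp)+[0,0,robot.hold_point_z]
    sh=R0.inv().apply(g-s["tcp_pos"])/0.5; tu=(R0.inv()*R1).as_rotvec()/np.radians(120)
    print("row",np.round(sh,4),np.round(tu,4))
E
python3 - <<'E'
from h import *
f=grab_frame("top")
for n,lo,hi,z in [("trivet",(95,80,60),(120,255,255),.01),("lid",(3,150,120),(12,255,255),.09),("grey",(90,10,40),(130,110,140),.003),("dark",(0,0,0),(180,255,60),.08),("white",(0,0,150),(180,60,255),.045)]:
    for c in blobs(f,lo,hi,60):
        r=cv2.minAreaRect(c); p=plane(f,cv2.boxPoints(r),z)
        if not(140<r[0][0]<480 and 120<r[0][1]<300):continue
        print(n,np.round(r[0]),cv2.contourArea(c),"ctr",p.mean(0).round(3),"sides",np.linalg.norm(p[1]-p[0]).round(3),np.linalg.norm(p[2]-p[1]).round(3), "dir",np.degrees(np.arctan2(*(p[1]-p[0])[[1,0]])).round(1))
im=cv2.resize(f["frame"][125:305,160:470],None,fx=2.58,fy=2.58,interpolation=cv2.INTER_CUBIC)
cv2.imwrite("pics/top1.png",im[:,:,::-1])
E
```

```text
trivet [226. 230.] 1596.0 ctr [0.484 0.322 0.01 ] sides 0.153 0.152 dir -89.6
lid [284. 265.] 574.5 ctr [0.369 0.118 0.09 ] sides 0.06 0.107 dir -14.9
lid [304. 206.] 1259.5 ctr [0.559 0.056 0.09 ] sides 0.13 0.131 dir -25.7
lid [469. 176.] 75.0 ctr [ 0.661 -0.481  0.09 ] sides 0.033 0.03 dir -45.3
lid [478. 161.] 146.5 ctr [ 0.71  -0.514  0.09 ] sides 0.082 0.034 dir -13.3
lid [474. 143.] 75.0 ctr [ 0.77  -0.502  0.09 ] sides 0.03 0.033 dir -89.3
lid [238. 140.] 118.0 ctr [0.773 0.272 0.09 ] sides 0.043 0.04 dir -89.7
lid [464. 136.] 74.0 ctr [ 0.793 -0.467  0.09 ] sides 0.031 0.035 dir -45.0
lid [452. 135.] 74.5 ctr [ 0.796 -0.43   0.09 ] sides 0.03 0.034 dir -89.3
grey [225. 230.] 1582.0 ctr [0.482 0.325 0.003] sides 0.153 0.155 dir -44.1
dark [312. 296.] 132.0 ctr [0.27  0.026 0.08 ] sides 0.125 0.022 dir -84.4
dark [344. 202.] 129.0 ctr [ 0.571 -0.076  0.08 ] sides 0.051 0.051 dir -44.5
dark [172. 147.] 453.5 ctr [0.751 0.493 0.08 ] sides 0.194 0.11 dir -39.0
dark [470. 148.] 480.5 ctr [ 0.757 -0.492  0.08 ] sides 0.124 0.195 dir -53.9
```

View pics/top1.png

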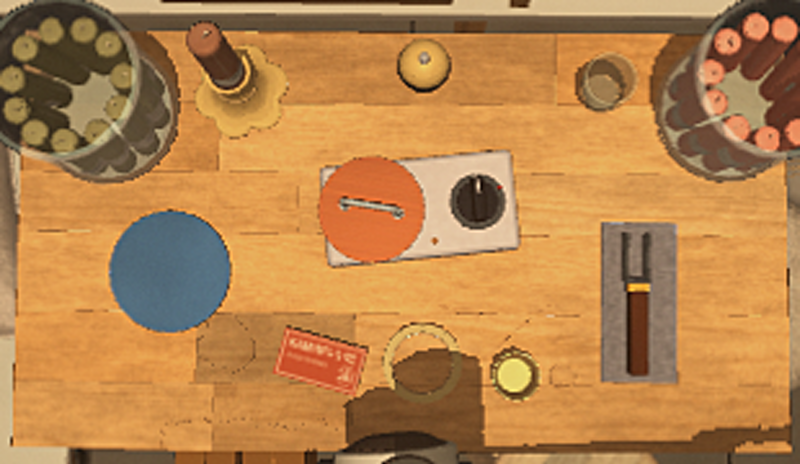

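The crop shows the lid's loop bar running from (343,203) to (403,212), the knob bar at (477,200) pointing up, and the lifter's handle from (640,292) to (637,373) with its prong tips at (636,235). I'll compute world points and the first move to above the handle.

Run:
```python
from h import *
f=grab_frame("top")
P=lambda u,z: plane(f,np.array(u,float)/2.58+[160,125],z)
b=P([[343,203],[403,212]],.151); print("bar",b.round(3),b.mean(0).round(3),np.degrees(np.arctan2(*(b[0]-b[1])[[1,0]])))
h=P([[640,292],[637,373]],.037); print("handle",h.round(3),h.mean(0).round(3),np.degrees(np.arctan2(*(h[0]-h[1])[[1,0]])))
print("mat",P([[602,223],[676,223],[676,382],[601,382]],.003).round(3))
w=P([[322,168],[510,152],[519,245],[328,265]],.045); print("warmer",w.round(3),w.mean(0).round(3))
print("knob",P([[478,202]],.089).round(3), "triv",P([[170,271]],.01).round(3))
mv([h.mean(0)[0]+.0,h.mean(0)[1],.17],0.0)
mv([h.mean(0)[0]+.0,h.mean(0)[1],.17],np.pi)
print(robot.observe()["clock"])
```

```text
bar [[0.56  0.088 0.151]
 [0.549 0.015 0.151]] [0.554 0.052 0.151] 81.87157658988336
handle [[ 0.458 -0.29   0.037]
 [ 0.355 -0.285  0.037]] [ 0.406 -0.287  0.037] -2.4996425023892197
mat [[ 0.549 -0.246  0.003]
 [ 0.55  -0.344  0.003]
 [ 0.342 -0.342  0.003]
 [ 0.341 -0.244  0.003]]
warmer [[ 0.615  0.121  0.045]
 [ 0.637 -0.121  0.045]
 [ 0.517 -0.133  0.045]
 [ 0.49   0.111  0.045]] [ 0.565 -0.006  0.045]
knob [[ 0.568 -0.078  0.089]] triv [[0.482 0.321 0.01 ]]
row [ 0.6106 -0.3634  0.1259] [-0.0005 -0.      0.1408]
row [ 0.6106 -0.3634  0.1259] [ 0.0000e+00 -8.0000e-04 -1.3592e+00]
0.2
```

```bash
python3 -m jog '[[[0.61,-0.363,0.1,0,0,0.16],[0.61,-0.363,0.1,0,0,0.16],[0.61,-0.363,0.1,0,0,0.16],[0.61,-0.363,0.1,0,0,0.16],[0.61,-0.363,0.1,0,0,0.16],[0.61,-0.363,0.1,0,0,0.16],[0.61,-0.363,0.1,0,0,0.16],[0.61,-0.363,0.1,0,0,0.16],[0.61,-0.363,0.1,0,0,0.16],[0.61,-0.363,0.1,0,0,0.16]]]' 1
python3 - <<'E'
from h import *
f=grab_frame("wrist"); cv2.imwrite("pics/w1.png",f["frame"][:,:,::-1]); print(f["K"],f["k1"],f["R"].round(3),f["t"].round(3))
E
```

```text
clock: 1.2
tcp_pos: [0.4057, -0.2887, 0.2529]
ee_rot: [3.141, 0.0, -0.041]
contact_force: [0.2, 0.2, -0.0]
width: 1.0
grip_force: 0.0
[[354.76778134   0.         320.01053045]
 [  0.         354.76778134 200.21797554]
 [  0.           0.           1.        ]] -0.04960564032297777 [[-0.04  -0.999  0.001]
 [-0.969  0.039  0.242]
 [-0.242  0.009 -0.97 ]] [-0.272  0.388  0.443]
```

View pics/w1.png

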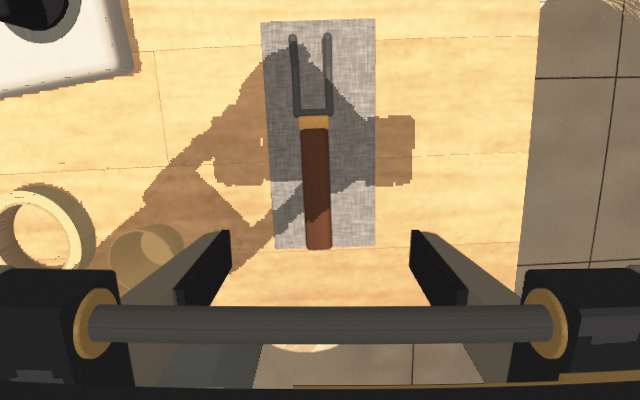

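The close view shows the handle from the ferrule at (313,115) to the butt at (318,248), with the prong tips at (293,38) and (327,36).

Run:
```python
from h import *
f=grab_frame("wrist")
p=plane(f,[[313.5,116],[314,129],[318,246]],.037);print(p.round(4),np.degrees(np.arctan2(*(p[1]-p[2])[[1,0]])))
q=plane(f,[[297,112],[331,112],[293,38],[327,36]],[.0205]*2+[.035]*2 if 0 else .0205);q[2:]=plane(f,[[293,38],[327,36]],.033);print(q.round(4))
print(np.degrees(np.arctan2(*(q[2:].mean(0)-q[:2].mean(0))[[1,0]])))
print("mat",plane(f,[[262,22],[375,18],[375,246],[275,249]],.003).round(3))
```

```text
[[ 0.4694 -0.286   0.037 ]
 [ 0.4589 -0.286   0.037 ]
 [ 0.3556 -0.2849  0.037 ]] -0.6084360963307409
[[ 0.4732 -0.2716  0.0205]
 [ 0.472  -0.301   0.0205]
 [ 0.531  -0.2724  0.033 ]
 [ 0.5314 -0.2995  0.033 ]]
0.3680506761093871
mat [[ 0.551 -0.244  0.003]
 [ 0.55  -0.343  0.003]
 [ 0.34  -0.341  0.003]
 [ 0.341 -0.241  0.003]]
```

```bash
python3 -m jog '[[[0.028,-0.0066,0.1,0,0,-0.0186],[0.028,-0.0066,0.19,0,0,-0.0186],[0.028,-0.0066,0.26,0,0,-0.0186],[0.028,-0.0066,0.3,0,0,-0.0186],[0.028,-0.0066,0.313,0,0,-0.0186],[0.028,-0.0066,0.313,0,0,-0.0186]]]' 1 && python3 -m jog '[[[0,0,0,0,0,0],[0,0,0,0,0,0],[0,0,0,0,0,0],[0,0,0,0,0,0],[0,0,0,0,0,0],[0,0,0,0,0,0],[0,0,0,0,0,0],[0,0,0,0,0,0]]]' -1 60
```

```text
clock: 1.9
tcp_pos: [0.4196, -0.2859, 0.0959]
ee_rot: [-3.141, 0.001, -0.003]
contact_force: [-0.1, -0.3, 0.7]
width: 1.0
grip_force: 0.0
clock: 2.7
tcp_pos: [0.4203, -0.2851, 0.0962]
ee_rot: [-3.142, 0.0, -0.001]
contact_force: [-0.3, -0.1, -0.3]
width: 0.326
grip_force: 0.0
```

```bash
python3 -m jog '[[[0,0,0,0,0,0],[0,0,0,0,0,0],[0,0,0,0,0,0],[0,0,-0.02,0,0,0],[0,0,-0.06,0,0,0],[0,0,-0.12,0,0,0],[0,0,-0.18,0,0,0],[0,0,-0.22,0,0,0],[0,0,-0.24,0,0,0],[0,0,-0.24,0,0,0]]]' -1 60
python3 - <<'E'
from h import *
s=robot.observe(); print(s["contact_force"],s["ft_torque"],s["tcp_pos"])
f=grab_frame("wrist"); cv2.imwrite("pics/w2.png",f["frame"][:,:,::-1])
E
```

```text
clock: 3.7
tcp_pos: [0.4207, -0.2856, 0.2177]
ee_rot: [3.139, -0.002, -0.001]
contact_force: [-0.3, 0.0, -2.4]
width: 0.259
grip_force: 60.0
[-0.30822962  0.04012404 -2.37831198] [ 0.01257808 -0.05404698 -0.04504744] [ 0.42073236 -0.2856218   0.21768988]
```

View pics/w2.png

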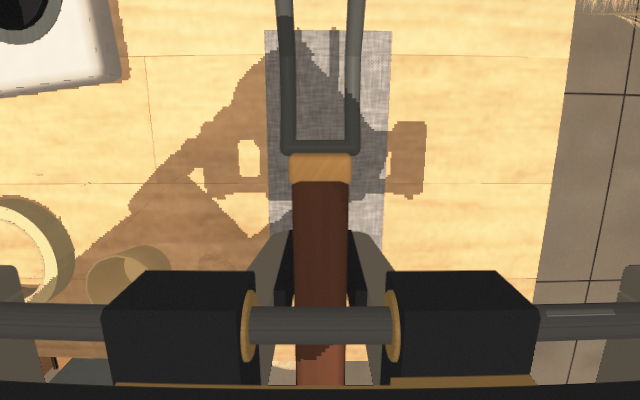

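```bash
python3 -m jog '[[[-0.02,-0.03,0,0,0,0],[-0.05,-0.09,0,0,0,0.01],[-0.081,-0.17,0,0,0,0.03],[-0.081,-0.25,0,0,0,0.05],[-0.081,-0.34,0,0,0,0.0664],[-0.081,-0.43,0,0,0,0.0664],[-0.081,-0.52,0,0,0,0.0664],[-0.081,-0.6,0,0,0,0.0664],[-0.081,-0.66,0,0,0,0.0664],[-0.081,-0.705,0,0,0,0.0664],[-0.081,-0.727,0,0,0,0.0664],[-0.081,-0.727,0,0,0,0.0664]]]'
python3 - <<'E'
from h import *
s=robot.observe(); print(s["contact_force"],s["ft_torque"],s["tcp_pos"],s["ee_rot"])
f=grab_frame("wrist"); g=grab_frame("side"); t=grab_frame("top")
im=np.hstack([cv2.resize(f["frame"][0:250,160:480],(480,375)),cv2.resize(g["frame"][170:260,270:347],(320,375),interpolation=cv2.INTER_CUBIC)])
im2=cv2.resize(t["frame"][180:250,270:340],(225,225),interpolation=cv2.INTER_CUBIC)
im2=np.hstack([im2,np.zeros((225,575,3),np.uint8)]);cv2.imwrite("pics/w3.png",np.vstack([im,im2])[:,:,::-1])
import pickle; pickle.dump((f,g,t),open("v3.pkl","wb"))
E
```

```text
clock: 4.95
tcp_pos: [0.3795, 0.0791, 0.2151]
ee_rot: [3.141, 0.002, -0.138]
contact_force: [0.2, -0.4, -1.9]
width: 0.256
grip_force: 60.0
[ 0.19038501 -0.41659848 -1.9320005 ] [0.01155418 0.01920054 0.00516033] [0.37951752 0.07914055 0.21511707] [ 3.14144073e+00  2.40233110e-03 -1.38203627e-01]
```

View pics/w3.png

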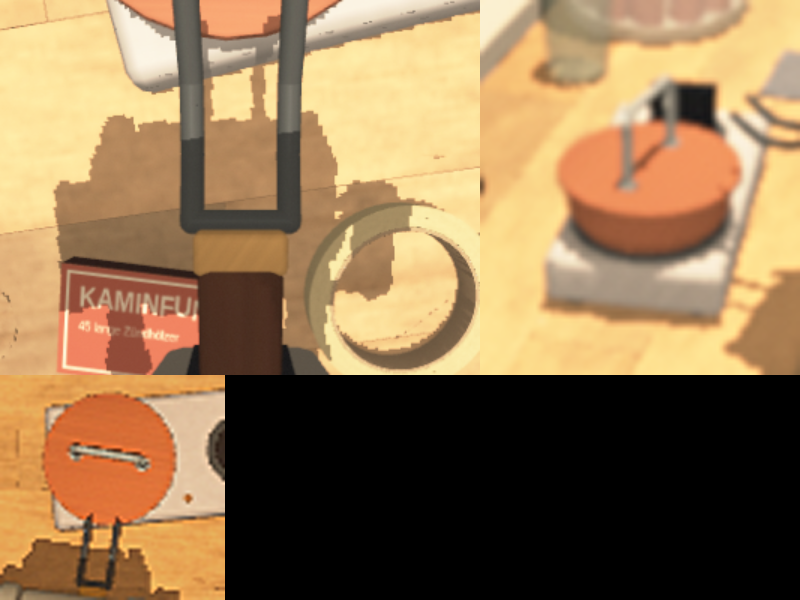

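The composite shows the lid's bar ahead of the prongs. In the top-view inset the bar ends are (72,452) and (145,463) and the prong tips (90,519) and (118,523). The tips point a little left of the bar's middle in that view, and I'll compute by how much.

Run:
```python
from h import *
import pickle; f,g,t=pickle.load(open("v3.pkl","rb"))
P=lambda u,z: plane(t,(np.array(u,float)-[0,375])/(225/70)+[270,180],z)
b=P([[72,452],[145,463]],.15); tip=P([[90,519],[118,523]],.152); base=P([[81,584],[110,586]],.139)
print("bar",b.round(4),b.mean(0).round(4),"ang",np.degrees(np.arctan2(*(b[0]-b[1])[[1,0]])))
print("tip",tip.mean(0).round(4),"base",base.mean(0).round(4))
mt=(np.array([108.5,457.5])-[0,375])/(225/70)+[270,180]
print("tri",tri([t,g],[mt,[310.9,193.3]]).round(4))
y=-.138; d=np.array([np.cos(y),np.sin(y)]);n=np.array([-np.sin(y),np.cos(y)])
grasp=robot.observe()["tcp_pos"][:2]
for nm,p in(("bar",b.mean(0)),("tip",tip.mean(0)),("base",base.mean(0))): print(nm,"along",(p[:2]-grasp)@d,"left",(p[:2]-grasp)@n)
# wrist: prong base and ferrule
W=lambda u,z: plane(f,np.array(u,float)/1.5+[160,0],z)
for q in (W([[190,215],[291,215]],.139),):
    print("wbase",[( (p[:2]-grasp)@d).round(4) for p in q],[((p[:2]-grasp)@n).round(4) for p in q])
lidc=max(blobs(t,(3,150,90),(14,255,255),500),key=cv2.contourArea); (c,r)=cv2.minEnclosingCircle(lidc); print("lid",plane(t,[c],.09).round(4),r, robot.observe()["tcp_pos"])
```

```text
bar [[0.5587 0.0894 0.15  ]
 [0.5486 0.0187 0.15  ]] [0.5537 0.0541 0.15  ] ang 81.833898987369
tip [0.4921 0.0577 0.152 ] base [0.4308 0.0657 0.139 ]
tri [0.5554 0.0546 0.1448]
bar along 0.175040585190004 left 0.0006011152140225234
tip along 0.11356783040228627 left -0.00427283127891149
base along 0.051712841900433286 left -0.004774994669778856
wbase [np.float64(0.0522), np.float64(0.0522)] [np.float64(0.0168), np.float64(-0.0131)]
lid [[ 1.2193 -0.4774  0.09  ]] 48.18875503540039 [0.38019918 0.07755695 0.21580679]
```

```bash
python3 -m jog '[[[0,-0.003,0.015,0,0,0],[0,-0.006,0.038,0,0,0],[0,-0.006,0.038,0,0,0],[0.015,-0.006,0.038,0,0,0],[0.04,-0.006,0.038,0,0,0],[0.07,-0.006,0.038,0,0,0],[0.1,-0.006,0.038,0,0,0],[0.13,-0.006,0.038,0,0,0],[0.16,-0.006,0.038,0,0,0],[0.18,-0.006,0.038,0,0,0],[0.188,-0.006,0.038,0,0,0],[0.188,-0.006,0.038,0,0,0]]]'
python3 - <<'E'
from h import *
s=robot.observe(); print(s["contact_force"],s["ft_torque"],s["tcp_pos"],s["ee_rot"])
f=grab_frame("wrist"); g=grab_frame("side"); t=grab_frame("top")
im=np.hstack([cv2.resize(f["frame"][0:250,160:480],(480,375)),cv2.resize(g["frame"][170:260,270:347],(320,375),interpolation=cv2.INTER_CUBIC)])
im2=cv2.resize(t["frame"][180:250,270:340],(225,225),interpolation=cv2.INTER_CUBIC)
im2=np.hstack([im2,np.zeros((225,575,3),np.uint8)]);cv2.imwrite("pics/w4.png",np.vstack([im,im2])[:,:,::-1])
E
```

```text
clock: 6.3
tcp_pos: [0.4741, 0.0681, 0.1972]
ee_rot: [3.142, 0.0, -0.141]
contact_force: [-0.6, -0.0, -1.5]
width: 0.254
grip_force: 60.0
[-0.57943811 -0.03387916 -1.51984116] [ 0.01335065  0.05467192 -0.00364503] [0.47409485 0.06809059 0.19721136] [ 3.14157675e+00  8.29195827e-05 -1.40559741e-01]
```

View pics/w4.png

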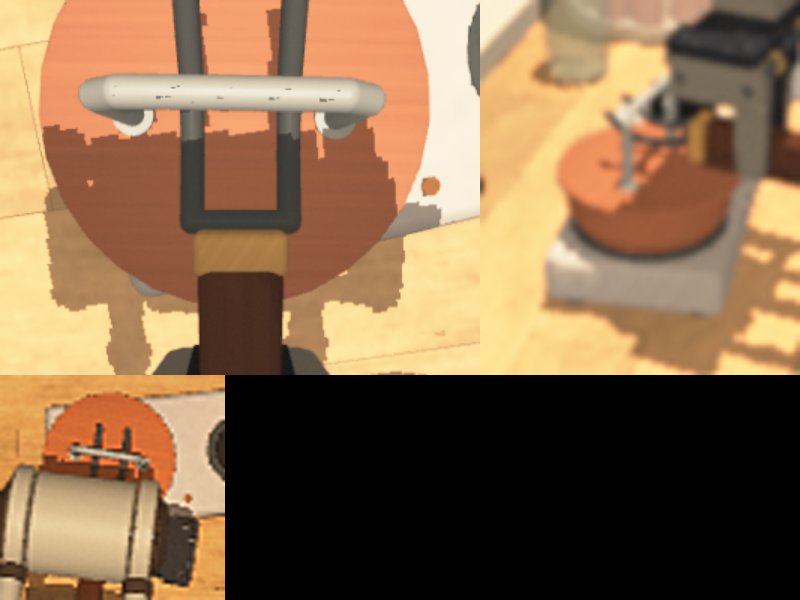

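The prongs are through the loop under the bar, which is centred at crop (232,93) against the prongs' midline at x≈239. I'll check where the bar sits along the prongs.

Run:
```python
from h import *
f=grab_frame("wrist"); s=robot.observe()
g=s["tcp_pos"][:2]; y=s["ee_rot"][2]; d=np.array([np.cos(y),np.sin(y)]);n=np.array([-np.sin(y),np.cos(y)])
W=lambda u,z: plane(f,np.array(u,float)/1.5+[160,0],z)
p=W([[232,92],[92,92],[372,96]],.148)[:,:2]; print("bar",[((q-g)@d).round(4) for q in p],[((q-g)@n).round(4) for q in p], p[0])
q=W([[239,215]],.1205)[0,:2]; print("base",(q-g)@d,(q-g)@n)
```

```text
bar [np.float64(0.0843), np.float64(0.0845), np.float64(0.0835)] [np.float64(0.0024), np.float64(0.0354), np.float64(-0.0306)] [0.55707878 0.05896077]
base 0.05319923309798847 0.0008148959662157177
```

```bash
python3 -m jog '[[[0.004,0,-0.012,0,0,0],[0.004,0,-0.03,0,0,0],[0.004,0,-0.036,0,0,0],[0.004,0,-0.04,0,0,0],[0.004,0,-0.044,0,0,0],[0.004,0,-0.048,0,0,0],[0.004,0,-0.052,0,0,0],[0.004,0,-0.056,0,0,0],[0.004,0,-0.06,0,0,0],[0.004,0,-0.064,0,0,0],[0.004,0,-0.068,0,0,0],[0.004,0,-0.068,0,0,0]]]'
python3 - <<'E'
from h import *
s=robot.observe(); print(s["contact_force"],s["ft_torque"],s["tcp_pos"],s["ee_rot"])
f=grab_frame("wrist"); g=grab_frame("side"); t=grab_frame("top")
im=np.hstack([cv2.resize(f["frame"][0:250,160:480],(480,375)),cv2.resize(g["frame"][170:260,270:347],(320,375),interpolation=cv2.INTER_CUBIC)])
cv2.imwrite("pics/w5.png",im[:,:,::-1])
E
```

```text
clock: 7.7
tcp_pos: [0.4759, 0.0679, 0.2316]
ee_rot: [-3.142, -0.001, -0.14]
contact_force: [0.9, 0.4, -3.6]
width: 0.254
grip_force: 60.0
[ 0.90208652  0.42277828 -3.57502534] [0.06006562 0.18969573 0.03942664] [0.47594871 0.0679143  0.23159246] [-3.14154264e+00 -7.08529247e-04 -1.40402120e-01]
```

View pics/w5.png

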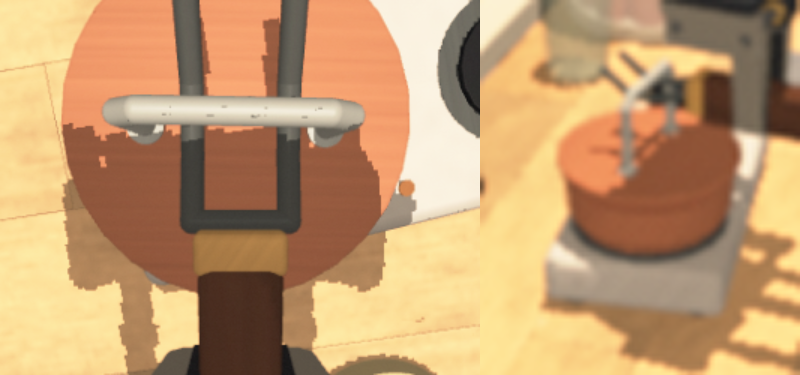

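The lid hangs level on the prongs, with force 1.7 N above the lifter's own weight, and the prong base has not moved in the view, so the grip did not slip. Next I raise it and measure the trivet in both views.

```bash
python3 -m jog '[[[0,0,-0.01,0,0,0],[0,0,-0.025,0,0,0],[0,0,-0.045,0,0,0],[0,0,-0.065,0,0,0],[0,0,-0.075,0,0,0],[0,0,-0.08,0,0,0],[0,0,-0.08,0,0,0]]]'
python3 - <<'E'
from h import *
s=robot.observe(); print(s["contact_force"],s["tcp_pos"],s["ee_rot"])
for n in("top","side"):
    f=grab_frame(n)
    for c in blobs(f,(92,70,40),(122,255,255),800):
        p=plane(f,c.reshape(-1,2),.010)[:,:2].astype(np.float32)
        print(n,len(c),cv2.fitEllipse(p),cv2.minEnclosingCircle(p))
E
```

```text
clock: 8.55
tcp_pos: [0.4759, 0.0679, 0.2716]
ee_rot: [-3.142, -0.001, -0.14]
contact_force: [-0.1, 0.3, -3.7]
width: 0.255
grip_force: 60.0
[-0.09892452  0.25667448 -3.66521393] [0.47588506 0.06789728 0.2716387 ] [-3.14158192e+00 -7.27252495e-04 -1.40415728e-01]
top 128 ((0.48311570286750793, 0.3219833970069885), (0.15216372907161713, 0.15422385931015015), 121.21778106689453) ((0.48281171917915344, 0.3227941691875458), 0.07889509201049805)
side 156 ((0.48122918605804443, 0.32697513699531555), (0.15111713111400604, 0.15341773629188538), 14.858160972595215) ((0.48100289702415466, 0.32681557536125183), 0.07816231995820999)
```

```bash
python3 -m jog '[[[-0.0015,-0.0035,0,0,0,0],[-0.0046,-0.0106,0,0,0,0],[-0.0092,-0.0211,0,0,0,0],[-0.0153,-0.0352,0,0,0,0],[-0.0229,-0.0528,0,0,0,0],[-0.0321,-0.0739,0,0,0,0],[-0.0428,-0.0986,0,0,0,0],[-0.055,-0.1267,0,0,0,0],[-0.0672,-0.1549,0,0,0,0],[-0.0795,-0.183,0,0,0,0],[-0.0917,-0.2112,0,0,0,0],[-0.1039,-0.2394,0,0,0,0]]]' && python3 -m jog '[[[-0.0122,-0.0282,0,0,0,0],[-0.0244,-0.0563,0,0,0,0],[-0.0367,-0.0845,0,0,0,0],[-0.0489,-0.1126,0,0,0,0],[-0.0611,-0.1408,0,0,0,0],[-0.0733,-0.169,0,0,0,0],[-0.084,-0.1936,0,0,0,0],[-0.0932,-0.2147,0,0,0,0],[-0.1008,-0.2323,0,0,0,0],[-0.107,-0.2464,0,0,0,0],[-0.1115,-0.257,0,0,0,0],[-0.1146,-0.264,0,0,0,0]]]'
```

```text
clock: 9.85
tcp_pos: [0.4404, 0.1952, 0.2712]
ee_rot: [-3.141, 0.0, -0.14]
contact_force: [0.6, 0.0, -3.8]
width: 0.256
grip_force: 60.0
clock: 11.05
tcp_pos: [0.4027, 0.3328, 0.2712]
ee_rot: [3.142, 0.0, -0.14]
contact_force: [-0.1, -0.7, -4.5]
width: 0.255
grip_force: 60.0
```

```bash
python3 -m jog '[[[-0.002,-0.006,0.008,0,0,0],[-0.002,-0.006,0.024,0,0,0],[-0.002,-0.006,0.044,0,0,0],[-0.002,-0.006,0.068,0,0,0],[-0.002,-0.006,0.094,0,0,0],[-0.002,-0.006,0.12,0,0,0],[-0.002,-0.006,0.144,0,0,0],[-0.002,-0.006,0.162,0,0,0],[-0.002,-0.006,0.173,0,0,0],[-0.002,-0.006,0.179,0,0,0],[-0.002,-0.006,0.18,0,0,0],[-0.002,-0.006,0.18,0,0,0]]]'
python3 - <<'E'
from h import *
f=grab_frame("wrist"); g=grab_frame("side"); t=grab_frame("top")
a=cv2.resize(f["frame"][0:250,120:520],(640,400)); 
b=np.hstack([cv2.resize(t["frame"][190:265,190:270],(213,200),interpolation=cv2.INTER_CUBIC),cv2.resize(g["frame"][230:330,260:360],(427,200),interpolation=cv2.INTER_CUBIC)])
cv2.imwrite("pics/w6.png",np.vstack([a,b])[:,:,::-1])
for n,c0 in(("top",t),("side",g)):
  for nm,lo,hi,z in(("lid",(2,130,60),(14,255,255),.0485),("blue",(92,60,30),(122,255,255),.01)):
    for c in blobs(c0,lo,hi,300):
        p=plane(c0,c.reshape(-1,2),z)[:,:2].astype(np.float32)
        print(n,nm,np.round(cv2.minEnclosingCircle(p)[0],4),round(cv2.minEnclosingCircle(p)[1],4),np.round(cv2.fitEllipse(p)[:2],4).tolist())
E
```

```text
clock: 12.25
tcp_pos: [0.4025, 0.3357, 0.1816]
ee_rot: [-3.141, -0.001, -0.14]
contact_force: [-0.4, 0.2, -4.2]
width: 0.26
grip_force: 60.0
top lid [-0.0288  0.7994] 0.1355 [[-0.014, 0.8007], [0.1467, 0.2765]]
top lid [0.0208 1.0547] 0.0924 [[0.0145, 1.0483], [0.032, 0.1962]]
top lid [0.3687 0.1216] 0.0625 [[0.3684, 0.1204], [0.0695, 0.1334]]
top lid [0.206  0.2017] 0.2427 [[0.2222, 0.2281], [0.1789, 0.4385]]
top lid [0.4862 0.3256] 0.0675 [[0.4907, 0.3211], [0.1104, 0.1247]]
top lid [0.5625 0.0591] 0.0648 [[0.5632, 0.0575], [0.1232, 0.1234]]
top lid [ 0.708  -0.9718] 0.1576 [[0.7222, -0.9905], [0.2015, 0.2607]]
top lid [ 0.7774 -0.6628] 0.1017 [[0.7758, -0.6255], [0.0719, 0.2209]]
top lid [ 0.7333 -0.4588] 0.0935 [[0.7342, -0.4627], [0.1553, 0.1766]]
top lid [ 0.9411 -0.8496] 0.2722 [[0.928, -0.9207], [0.145, 0.5986]]
top lid [ 0.9277 -0.1669] 0.1078 [[0.9534, -0.1536], [0.0731, 0.2178]]
top lid [0.9781 0.4963] 0.5566 [[0.9308, 0.4252], [0.1939, 1.2896]]
top lid [ 1.1269 -0.1591] 0.0586 [[1.1269, -0.1572], [0.0534, 0.1183]]
top lid [ 1.1869 -0.175 ] 0.0646 [[1.1903, -0.1723], [0.0654, 0.1292]]
top lid [ 1.2325 -0.9599] 0.1877 [[1.2258, -0.9633], [0.1628, 0.4097]]
top lid [ 1.2402 -0.4818] 0.181 [[1.2114, -0.4747], [0.183, 0.3805]]
side lid [0.5239 0.5732] 0.2144 [[0.5488, 0.6004], [0.0854, 0.3914]]
side lid [0.3802 0.2703] 0.0488 [[0.3764, 0.2691], [0.0647, 0.0851]]
side lid [0.4871 0.3192] 0.0692 [[0.4838, 0.3255], [0.1166, 0.1327]]
side lid [0.3616 0.1574] 0.0607 [[0.3602, 0.1575], [0.0752, 0.1199]]
side lid [0.5737 0.0125] 0.0939 [[0.5794, 0.0161], [0.1103, 0.1871]]
side lid [ 0.1216 -0.3577] 0.1343 [[0.1234, -0.3501], [0.0765, 0.348]]
side lid [ 4.4789 -8.2444] 9.6863 [[4.0433, -1.6949], [4.5394, 23.8595]]
side lid [  4.6111 -14.9603] 14.0905 [[4.9677, -14.6298], [2.3107, 26.376]]
side blue [0.4796 0.3279] 0.0778 [[0.4769, 0.3365], [0.1328, 0.1425]]
```

View pics/w6.png

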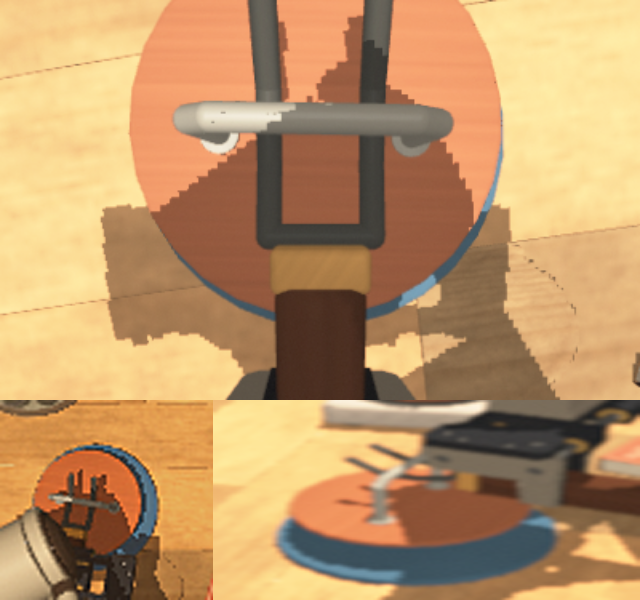

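The lid hangs level over the trivet; in the wrist view more of the blue rim shows on the right at (490,200) than on the left at (230,310). I'll fit both circles in that view.

Run:
```python
from h import *
from scipy.optimize import least_squares
f=grab_frame("wrist"); hsv=cv2.cvtColor(f["frame"],cv2.COLOR_RGB2HSV)
def fit(lo,hi,z,r,it=4):
    m=cv2.inRange(hsv,np.array(lo),np.array(hi)); m[:,:150]=0;m[:,490:]=0;m[230:]=0
    vu=np.argwhere(m); p=plane(f,vu[:,::-1]+0.0,z)[:,:2]
    h=p[cv2.convexHull(p.astype(np.float32),returnPoints=False).ravel()]
    return p,h
p,h=fit((2,120,50),(14,255,255),.0505,.067)
F=lambda P,r:least_squares(lambda c:np.hypot(*(P-c).T)-r,[.48,.32],loss="soft_l1",f_scale=.001)
a=F(h,.067); print("lid",a.x.round(4),len(h),np.abs(a.fun).mean().round(4))
p,_=fit((92,60,30),(125,255,255),.010,.08)
c=p.copy(); best=[.482,.3245]
for _ in range(10):
    ang=np.round(np.degrees(np.arctan2(*(p-best).T[::-1]))/4); rr=np.hypot(*(p-best).T)
    o=np.array([p[ang==k][np.argmax(rr[ang==k])] for k in np.unique(ang)]); s=F(o,.08); best=s.x
print("trivet",best.round(4),len(o),np.abs(s.fun).mean().round(4),np.unique(ang)*4)
```

```text
lid [0.4682 0.3647] 9 0.021
trivet [0.4835 0.3254] 29 0.0003 [-172. -168. -164. -160. -156. -152. -148. -144. -140. -136. -132. -128.
 -124. -120. -116. -112. -108. -104. -100.  120.  124.  128.  132.  136.
  140.  144.  148.  152.  156.]
```

Run:
```python
from h import *
from scipy.optimize import least_squares
f=grab_frame("wrist")
u=np.array([[130,130],[503,130],[150,210],[489,210],[180,260],[455,265],[160,50],[475,50]])/1.6+[120,0]
for z in(.0475,.0535):
    P=plane(f,u,z)[:,:2]
    s=least_squares(lambda c:np.hypot(*(P-c[:2]).T)-c[2],[.48,.32,.067]); print(z,s.x.round(4),s.fun.round(4))
```

```text
0.0475 [0.4787 0.3262 0.0676] [ 0.0021  0.0009 -0.0005  0.0004 -0.0009 -0.0001 -0.0007 -0.0011]
0.0535 [0.4784 0.3262 0.0657] [ 0.0021  0.0009 -0.0005  0.0004 -0.0009 -0.0001 -0.0007 -0.0011]
```

```bash
python3 -m jog '[[[0,0.002,0.012,0,0,0],[0,0.002,0.028,0,0,0],[0,0.002,0.042,0,0,0],[0,0.002,0.05,0,0,0],[0,0.002,0.053,0,0,0],[0,0.002,0.0555,0,0,0],[0,0.002,0.058,0,0,0],[0,0.002,0.0605,0,0,0],[0,0.002,0.063,0,0,0],[0,0.002,0.0655,0,0,0],[0,0.002,0.068,0,0,0],[0,0.002,0.0705,0,0,0]]]' && python3 -m jog '[[[0,0,0.004,0,0,0],[0,0,0.008,0,0,0],[0,0,0.012,0,0,0],[0,0,0.016,0,0,0],[0,0,0.02,0,0,0],[0,0,0.024,0,0,0],[0,0,0.028,0,0,0],[0,0,0.032,0,0,0],[0,0,0.036,0,0,0],[0,0,0.036,0,0,0]]]'
python3 - <<'E'
from h import *
s=robot.observe(); print(s["contact_force"],s["ft_torque"],s["tcp_pos"],s["ee_rot"])
f=grab_frame("wrist"); g=grab_frame("side"); t=grab_frame("top")
a=cv2.resize(f["frame"][0:250,120:520],(640,400)); 
b=np.hstack([cv2.resize(t["frame"][190:265,190:270],(213,200),interpolation=cv2.INTER_CUBIC),cv2.resize(g["frame"][230:330,260:360],(427,200),interpolation=cv2.INTER_CUBIC)])
cv2.imwrite("pics/w7.png",np.vstack([a,b])[:,:,::-1])
E
```

```text
clock: 13.7
tcp_pos: [0.4023, 0.3347, 0.1461]
ee_rot: [-3.141, -0.001, -0.14]
contact_force: [-0.0, 0.2, -2.0]
width: 0.257
grip_force: 60.0
clock: 14.7
tcp_pos: [0.4019, 0.3345, 0.1276]
ee_rot: [3.141, 0.001, -0.14]
contact_force: [0.7, -0.5, -1.9]
width: 0.256
grip_force: 60.0
[ 0.73697673 -0.51524663 -1.85454251] [ 0.03288692 -0.02698847 -0.00717534] [0.40188852 0.33445947 0.12761437] [ 3.14126546e+00  5.16325213e-04 -1.40445242e-01]
```

View pics/w7.png

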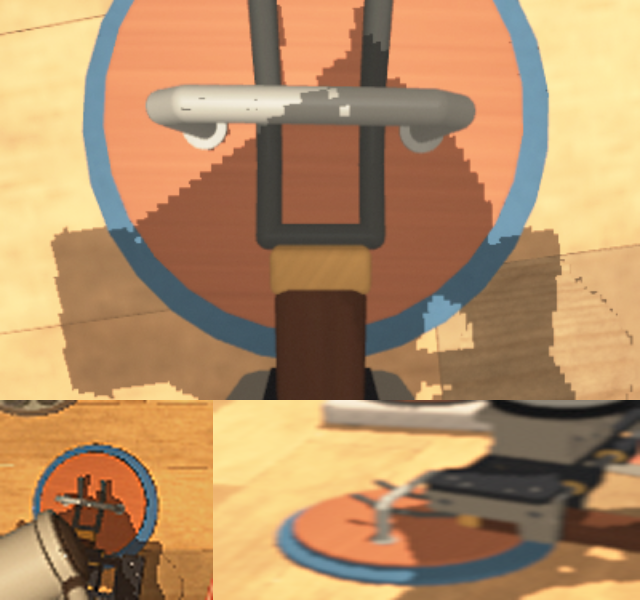

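The lid is on the trivet, centred to about 1–2 mm, and the prongs are free below the bar. Now I withdraw, rise and return to the mat.

```bash
python3 -m jog '[[[-0.01,0,0,0,0,0],[-0.03,0,0,0,0,0],[-0.06,0,0,0,0,0],[-0.1,0,0,0,0,0],[-0.14,0,0,0,0,0],[-0.18,0,0,0,0,0],[-0.2,0,0,0,0,0],[-0.2,0,-0.04,0,0,0],[-0.2,0,-0.1,0,0,0],[-0.2,0,-0.17,0,0,0],[-0.2,0,-0.23,0,0,0],[-0.2,0,-0.24,0,0,0]]]'
python3 - <<'E'
from h import *
print(robot.observe()["contact_force"]); mv([.405,-.286,.18],0.0)
E
```

```text
clock: 16.05
tcp_pos: [0.3044, 0.3498, 0.2519]
ee_rot: [-3.136, -0.006, -0.14]
contact_force: [-0.0, -0.4, -2.3]
width: 0.254
grip_force: 60.0
[-0.02369391 -0.43172289 -2.30567838]
row [3.767e-01 1.231e+00 6.000e-04] [-0.0024 -0.0031 -0.0669]
```

```bash
python3 -m jog '[[[0.009,0.03,0,0,0,-0.005],[0.028,0.09,0,0,0,-0.012],[0.049,0.16,0,0,0,-0.02],[0.073,0.24,0,0,0,-0.028],[0.098,0.32,0,0,0,-0.036],[0.122,0.4,0,0,0,-0.044],[0.147,0.48,0,0,0,-0.052],[0.171,0.56,0,0,0,-0.06],[0.196,0.64,0,0,0,-0.0669],[0.22,0.72,0,0,0,-0.0669],[0.245,0.8,0,0,0,-0.0669],[0.269,0.88,0,0,0,-0.0669]]]'
python3 - <<'E'
from h import *
mv([.4203,-.286,.18],0.0)
E
```

```text
clock: 17.25
tcp_pos: [0.3739, -0.1073, 0.2464]
ee_rot: [-3.141, 0.001, -0.001]
contact_force: [0.1, 0.3, -1.4]
width: 0.258
grip_force: 60.0
row [ 0.093   0.3574 -0.0065] [-0.0005  0.0006 -0.0004]
```

```bash
python3 -m jog '[[[0.02,0.07,0,0,0,0],[0.04,0.14,0,0,0,0],[0.06,0.21,0,0,0,0],[0.075,0.27,0,0,0,0],[0.085,0.31,0,0,0,0],[0.09,0.33,0,0,0,0],[0.09,0.33,0,0,0,0],[0.09,0.33,0,0,0,0]]]'
python3 - <<'E'
from h import *
mv([.4203,-.286,.027],0.0)
E
```

```text
clock: 18.05
tcp_pos: [0.4193, -0.2698, 0.2471]
ee_rot: [-3.14, 0.001, 0.0]
contact_force: [-0.5, -0.0, -2.6]
width: 0.259
grip_force: 60.0
row [0.0024 0.0328 0.3013] [-0.0008  0.0005  0.    ]
```

```bash
python3 -m jog '[[[0.002,0.02,0.03,0,0,0],[0.002,0.032,0.08,0,0,0],[0.002,0.032,0.15,0,0,0],[0.002,0.032,0.21,0,0,0],[0.002,0.032,0.255,0,0,0],[0.002,0.032,0.28,0,0,0],[0.002,0.032,0.288,0,0,0],[0.002,0.032,0.292,0,0,0],[0.002,0.032,0.295,0,0,0],[0.002,0.032,0.298,0,0,0],[0.002,0.032,0.301,0,0,0],[0.002,0.032,0.301,0,0,0]]]'
```

```text
clock: 19.25
tcp_pos: [0.4207, -0.2871, 0.0977]
ee_rot: [3.141, -0.0, -0.0]
contact_force: [-0.2, 0.4, -2.5]
width: 0.259
grip_force: 60.0
```

```bash
python3 -m jog '[[[0,0,0.001,0,0,0],[0,0,0.002,0,0,0],[0,0,0.003,0,0,0],[0,0,0.004,0,0,0],[0,0,0.004,0,0,0]]]'
```

```text
clock: 19.75
tcp_pos: [0.4207, -0.2871, 0.0962]
ee_rot: [-3.141, 0.0, -0.0]
contact_force: [-2.4, 2.4, 5.3]
width: 0.255
grip_force: 60.0
```

```bash
python3 -m jog '[[[0,0,0,0,0,0],[0,0,0,0,0,0],[0,0,0,0,0,0],[0,0,0,0,0,0],[0,0,0,0,0,0],[0,0,0,0,0,0],[0,0,0,0,0,0],[0,0,0,0,0,0]]]' 1 && python3 -m jog '[[[0,0,-0.02,0,0,0],[0,0,-0.08,0,0,0],[0,0,-0.16,0,0,0],[0,0,-0.24,0,0,0],[0,0,-0.3,0,0,0],[0,0,-0.32,0,0,0],[0,0,-0.32,0,0,0]]]'
python3 - <<'E'
from h import *
print(robot.observe()["width"]); mv([.53,-.08,.22],0.087)
E
```

```text
clock: 20.55
tcp_pos: [0.4206, -0.2869, 0.0954]
ee_rot: [-3.142, -0.0, -0.0]
contact_force: [-0.2, 0.1, -0.4]
width: 0.93
grip_force: 0.0
clock: 21.25
tcp_pos: [0.4211, -0.2875, 0.2571]
ee_rot: [3.139, -0.002, -0.0]
contact_force: [0.1, 0.5, 0.7]
width: 0.999
grip_force: 0.0
0.999118017494216
row [ 0.2178 -0.4148 -0.0652] [ 0.0013 -0.0011 -0.0417]
```

```bash
python3 -m jog '[[[0.03,-0.05,-0.03,0,0,-0.01],[0.08,-0.13,-0.065,0,0,-0.02],[0.14,-0.21,-0.065,0,0,-0.03],[0.19,-0.28,-0.065,0,0,-0.0417],[0.24,-0.35,-0.065,0,0,-0.0417],[0.27,-0.4,-0.065,0,0,-0.0417],[0.28,-0.415,-0.065,0,0,-0.0417],[0.28,-0.415,-0.065,0,0,-0.0417]]]'
python3 - <<'E'
from h import *
s=robot.observe(); print(s["tcp_pos"],s["ee_rot"],s["q"])
f=grab_frame("wrist");t=grab_frame("top"); g=grab_frame("side")
a=cv2.resize(f["frame"][0:250],(640,250)); b=cv2.resize(t["frame"][125:305,160:470],(440,255),interpolation=cv2.INTER_CUBIC)
b=np.hstack([b,cv2.resize(g["frame"][170:330,260:420],(200,255))])
cv2.imwrite("pics/w8.png",np.vstack([a,b])[:,:,::-1])
E
```

```text
clock: 22.05
tcp_pos: [0.5602, -0.0786, 0.2858]
ee_rot: [-3.14, 0.003, 0.089]
contact_force: [-0.4, 0.3, 0.5]
width: 1.002
grip_force: 0.0
[ 0.56020081 -0.07862481  0.28580669] [-3.1403292   0.00339186  0.08890853] [-3.52882843e-01  1.49544219e-01  1.64077081e+00 -3.15395018e-04
  1.35488403e+00  1.12907522e+00]
```

View pics/w8.png

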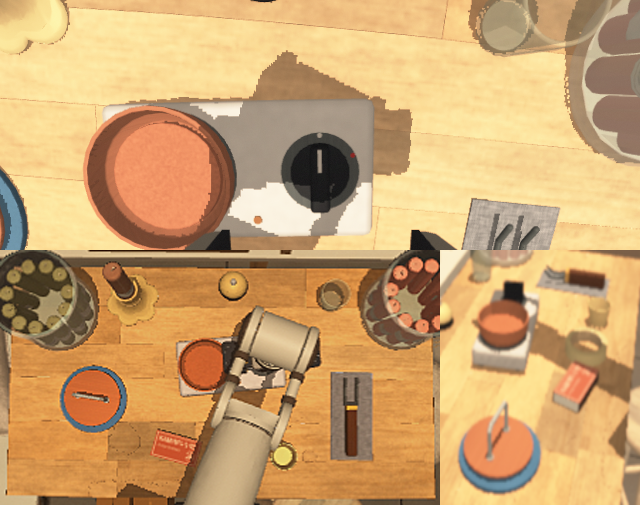

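The lid sits centred on the trivet and the lifter lies on the mat. In the wrist view the knob's foot is centred at (320,172), with the bar running vertically in the image and so aligned with the tool.

Run:
```python
from h import *
f=grab_frame("wrist"); s=robot.observe()
print(plane(f,[[282,172],[358,172],[320,133],[320,210]],.048).round(4))
p=plane(f,[[320,150],[320,186],[309,180],[331,180]],.089);print("top",p.round(4))
c=plane(f,[[320,171.5]],.048)[0]; print(c); mv([c[0],c[1],.075],.089)
h=cv2.cvtColor(f["frame"],cv2.COLOR_RGB2GRAY); print(h[120:225:3,320], h[190,300:342:2])
```

```text
[[ 0.5698 -0.044   0.048 ]
 [ 0.5758 -0.1136  0.048 ]
 [ 0.608  -0.0758  0.048 ]
 [ 0.5367 -0.0819  0.048 ]]
top [[ 0.5972 -0.0767  0.089 ]
 [ 0.5683 -0.0792  0.089 ]
 [ 0.5724 -0.0699  0.089 ]
 [ 0.5739 -0.0876  0.089 ]]
[ 0.57323812 -0.07875688  0.048     ]
row [ 0.027  -0.0016  0.286 ] [-0.      0.0005 -0.0018]
[154 154 156 157 126  65  65  64  20  23  28  28  26  28  25  27  29  26
  27  28  28  29  28  26  25  25  24  36  52  51  45 216 218 151 150] [58 59 58 61 27 26 28 28 26 27 25 27 24 22 61 28 26 25 25 23 45]
```

```bash
python3 -m jog '[[[0.022,-0.0016,0.04,0,0,0],[0.022,-0.0016,0.11,0,0,0],[0.022,-0.0016,0.18,0,0,0],[0.022,-0.0016,0.24,0,0,0],[0.022,-0.0016,0.275,0,0,0],[0.022,-0.0016,0.286,0,0,0],[0.022,-0.0016,0.286,0,0,0]]]' 0.1 && python3 -m jog '[[[0,0,0,0,0,0],[0,0,0,0,0,0],[0,0,0,0,0,0],[0,0,0,0,0,0],[0,0,0,0,0,0],[0,0,0,0,0,0],[0,0,0,0,0,0],[0,0,0,0,0,0]]]' -1 50; python3 -c "
from h import *
s=robot.observe();print(s['ft_torque'],s['contact_force'],s['ee_rot'])"
```

```text
clock: 22.95
tcp_pos: [0.571, -0.0785, 0.1446]
ee_rot: [-3.141, 0.001, 0.086]
contact_force: [-0.2, 0.6, 0.8]
width: 0.55
grip_force: 0.0
clock: 23.75
tcp_pos: [0.5718, -0.0772, 0.1455]
ee_rot: [-3.141, -0.001, 0.087]
contact_force: [-2.0, 5.4, 4.5]
width: 0.173
grip_force: 50.0
[0.90110893 0.15069437 0.05924614] [-1.98887329  5.42098102  4.45742401] [-3.14064782e+00 -6.01593731e-04  8.72086287e-02]
```

```bash
python3 -m jog '[[[0,-0.0025,0,0,0,0.02],[0,-0.0025,0,0,0,0.06],[0,-0.0025,0,0,0,0.11],[0,-0.0025,0,0,0,0.16],[0,-0.0025,0,0,0,0.21],[0,-0.0025,0,0,0,0.26],[0,-0.0025,0,0,0,0.31],[0,-0.0025,0,0,0,0.36],[0,-0.0025,0,0,0,0.41],[0,-0.0025,0,0,0,0.45],[0,-0.0025,0,0,0,0.485],[0,-0.0025,0,0,0,0.5]]]'; python3 -c "
from h import *
s=robot.observe();print(s['ft_torque'],s['contact_force'],s['ee_rot'],s['q'][5])"
```

```text
clock: 24.95
tcp_pos: [0.5723, -0.0756, 0.1455]
ee_rot: [-3.139, -0.0, -0.962]
contact_force: [2.6, 6.4, 2.6]
width: 0.173
grip_force: 49.9
[ 1.17562732 -0.341243    0.30874176] [2.62923449 6.39464019 2.5981098 ] [-3.13884411e+00 -3.37701154e-04 -9.61811963e-01] 2.1901329040892055
```

```bash
python3 -m jog '[[[0,0,0,0,0,0.01],[0,0,0,0,0,0.02],[0,0,0,0,0,0.028],[0,0,0,0,0,0.036],[0,0,0,0,0,0.036]]]'; python3 -c "
from h import *
s=robot.observe();print(s['ft_torque'],s['contact_force'],s['ee_rot'],s['q'][5])"
```

```text
clock: 25.45
tcp_pos: [0.5724, -0.0755, 0.1455]
ee_rot: [-3.139, -0.0, -1.034]
contact_force: [2.8, 7.2, 3.2]
width: 0.171
grip_force: 50.2
[ 1.21562028 -0.42616189  0.73346131] [2.77781589 7.19611613 3.18853081] [-3.13889431e+00 -4.79504060e-04 -1.03389792e+00] 2.262624662508582
```

Torque about z jumped from 0.31 to 0.73 N·m at 1.12 rad, so the knob is at its stop. I'll release it.

```bash
python3 -m jog '[[[0,0,0,0,0,0],[0,0,0,0,0,0],[0,0,0,0,0,0],[0,0,0,0,0,0],[0,0,0,0,0,0],[0,0,0,0,0,0],[0,0,0,0,0,0],[0,0,0,0,0,0],[0,0,0,0,0,0],[0,0,0,0,0,0]]]' 1 && python3 -m jog '[[[0,0,-0.03,0,0,0],[0,0,-0.09,0,0,0],[0,0,-0.17,0,0,0],[0,0,-0.24,0,0,0],[0,0,-0.29,0,0,0],[0,0,-0.3,0,0,0],[0,0,-0.3,0,0,0],[0,0,-0.3,0,0,0],[0,0,-0.3,0,0,0],[0,0,-0.3,0,0,0],[0,0,-0.3,0,0,0],[0,0,-0.3,0,0,0]]]' && python3 -m jog '[[[0,0,0,0,0,0],[0,0,0,0,0,0],[0,0,0,0,0,0],[0,0,0,0,0,0],[0,0,0,0,0,0],[0,0,0,0,0,0],[0,0,0,0,0,0],[0,0,0,0,0,0],[0,0,0,0,0,0],[0,0,0,0,0,0]]]'
python3 - <<'E'
from h import *
f=grab_frame("wrist");t=grab_frame("top"); g=grab_frame("side")
a=cv2.resize(f["frame"],(480,300)); a=np.hstack([a,np.zeros((300,160,3),np.uint8)]);b=cv2.resize(t["frame"][125:305,160:470],(440,255),interpolation=cv2.INTER_CUBIC)
b=np.hstack([b,cv2.resize(g["frame"][170:330,260:420],(200,255))])
cv2.imwrite("pics/w9.png",np.vstack([a,b])[:,:,::-1])
E
```

```text
clock: 26.45
tcp_pos: [0.5715, -0.0765, 0.145]
ee_rot: [-3.142, -0.0, -1.036]
contact_force: [0.2, -0.2, 0.2]
width: 0.993
grip_force: 0.0
clock: 27.65
tcp_pos: [0.5713, -0.0765, 0.2945]
ee_rot: [3.141, 0.001, -1.036]
contact_force: [-0.1, 0.7, 0.4]
width: 1.001
grip_force: 0.0
clock: 28.65
tcp_pos: [0.5714, -0.0765, 0.2949]
ee_rot: [3.142, 0.0, -1.036]
contact_force: [0.1, 0.1, 0.2]
width: 0.998
grip_force: 0.0
```

View pics/w9.png

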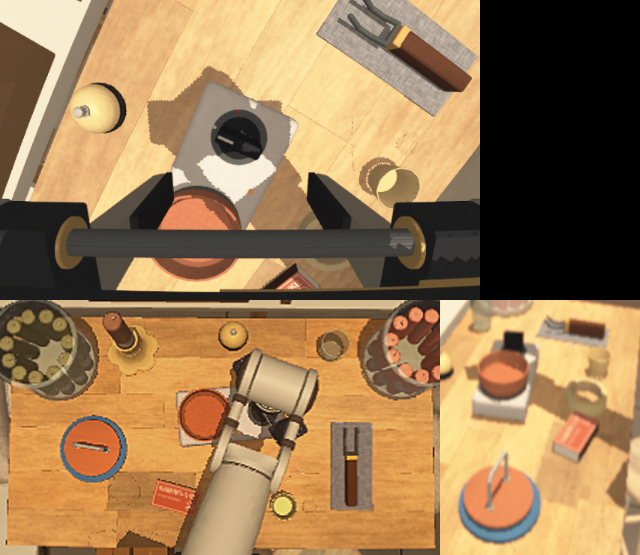

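The knob has sprung back, with its bar along the box's short side at (238,138). The lid is centred on the trivet, the lifter is on its mat and the other goods are undisturbed, so I hand it in.

```bash
python3 -c "
from rig import robot
print(robot.job_done())"
```

```text
the job is handed in; nothing more can be done
None
```

The job is handed in at about 29 s: the lid sits within about 2 mm of the trivet's centre, the lifter is back on its mat, and the knob was turned to its stop, released and sprang back, with the other goods undisturbed in the last pictures.

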